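Angle a carving blank past the bench dog into its rack bay

TASK

Put the loose limewood blank away in the empty bay of the stock rack, blue end first: push its ends in turn with the fingertips to swing it past the brass post, then push it in until the blue end rests against the back of the bay and it lies straight. Keep it flat on the bench all the way, never lifted or tipped, leave the jars, bottle, tin and tools where they are, and let go when done.

Things in the scene. Friction and masses are not known exactly. Their poses are not given: they have to be found in the camera images.
- blank: the loose blank: a pale bar 32 mm wide (x), 220 mm long (y), 28 mm high (z), about 0.14 kg, lying flat and sliding on the bench; its leading 30 mm at the +y end are painted blue. Origin at the centre of its underside; +y points along it to the blue end, z up
- blue_end (a point): centre of the blue end face of the blank, 110 mm from its origin along +y, 14 mm above the underside
- plain_end (a point): centre of the plain end face of the blank, 110 mm from its origin along -y, 14 mm above the underside
- rack: fixed grey two-bay stock rack, no floor, open at front (-y) and top; walls 38 mm high and 14 mm thick with rounded front ends. Origin on the bench at the middle of the empty bay's mouth; +y points into the bay, +x to the rack's second bay, which is full. The empty bay is 66 mm wide inside (x from -33 to +33 mm), 185 mm deep (y from 0 to 185 mm); a blank pushed home stands out 35 mm
- stop (a point): middle of the inside face of the empty bay's back wall, 185 mm along +y from the rack's origin, 14 mm above the bench
- post: fixed brass bench dog, an upright round post 20 mm in diameter and 45 mm high, 100 to 120 mm before the mouth and nearly in line with the bay's middle, so that the blank cannot go straight in; its flat black collar (34 mm) is flush trim, no obstacle. The blank starts on the rack's -x side of it. Origin at the centre of its foot
- jar_red: loose paint jar with a red label, 52 mm in diameter, 60 mm high, near the rack on its -x side; leave it. Origin at the centre of its foot
- jar_green: loose paint jar with a green label, 52 mm in diameter, 60 mm high, standing beyond the post; leave it. Origin at the centre of its foot
- glue: loose white glue bottle, 64 mm in diameter, 170 mm high, at the left; leave it. Origin at the centre of its foot
- brush_tin: loose metal tin of brushes, 72 mm in diameter, tin 90 mm and brush tips about 190 mm high, at the left; leave it. Origin at the centre of its foot
- mallet: loose wooden mallet lying at the right, its length along its own x; leave it. Origin under its middle
- brush: loose paint brush lying at the right, near the robot, its length along its own x; leave it. Origin under its middle

How it is judged:
On the way:
1. the blue end is inside the mouth of the empty bay (y of blue_end in the frame of rack above 0.01 m and x of blue_end in the frame of rack between -0.033 and 0.033 m), for 0.1 s.
At the end, for the whole second after the job is handed in: the blank lies flat and still in the empty bay, its blue end within 10 mm of the back wall and its length within 12 degrees of the bay's (y of blue_end in the frame of rack above 0.175 m and x of blue_end in the frame of rack between -0.033 and 0.033 m and angle between the y axis of blank and the y axis of rack, either way round below 0.21 rad and height (world z) of blank below 0.005 m and angle between blank's own z axis and vertical below 0.05 rad and linear speed of blank below 0.01 m/s); the robot touches nothing.
It fails at once if the blank is lifted off the bench (more than 10 mm) (height (world z) of blank above 0.01 m).
It fails at once if the blank is tipped (angle between blank's own z axis and vertical above 0.2 rad).
It fails at once if a jar, bottle, tin or tool is moved by more than 15 mm (distance of any of jar_red, jar_green, glue, brush_tin, mallet, brush from where it was at the start of the episode above 0.015 m).
It also fails if it takes over 72 s, if anything falls off the work surface, if the arm or the gripper's body presses on something with over 40 N, if the wrist force passes 120 N, or if a joint passes its speed limit or range.

ROBOT

A 6-joint arm with a two-finger parallel gripper is mounted at the origin on the work surface. World frame = base frame: x ahead of the robot, y to its left, z up, the work surface at z = 0. Lengths are in m, angles in rad, forces in N, time in s.
With the tool pointing down it reaches from about 0.3 to 0.875 m from the base axis. Payload 6.4 kg.
Tool frame: the origin (TCP) lies at the very end of the fingers, on their centre line; the grasp point (between the pads) lies 19 mm behind it; z points along the fingers, y is the line along which they close (so a half turn about z gives the same grasp; the last joint's range is limited). The gripper opens to 85 mm and grips with 20 to 120 N. Pads are 22 mm wide; open, the fingers measure 114 mm over their backs; the gripper's body (76 mm by 85 mm) begins 54 mm behind the grasp point. The pads swing forward as they close: fully open they stand 13 mm farther back than shut.
Start: joints at [0.895, 0.181, 1.607, -0, 1.354, -0.206], TCP at [0.26, 0.513, 0.231] pointing down, gripper open.
Joint ranges: [-2.99, 2.99], [-0.89, 2.07], [0.3, 2.58], [-1.14, 4.28], [0, 2.63], [-3.12, 3.12]. Speed limits (rad/s): [2.57, 2.57, 3.01, 3.14, 3.14, 3.14].

INTERFACE

Orientations are given as a unit quaternion [w, x, y, z].
In Python, from bench import ctrl gives the robot as it stands.
- The arm moves only by the tool shift_gripper, called after "Emit:" as name(argument=value, ...) on one line, values as JSON. Schema: {"type":"object","properties":{"segments":{"type":"object","properties":{"x":{"type":"array","items":{"type":"number"},"minItems":1,"maxItems":10},"y":{"type":"array","items":{"type":"number"},"minItems":1,"maxItems":10},"z":{"type":"array","items":{"type":"number"},"minItems":1,"maxItems":10},"drx":{"type":"array","items":{"type":"number"},"minItems":1,"maxItems":10},"dry":{"type":"array","items":{"type":"number"},"minItems":1,"maxItems":10},"drz":{"type":"array","items":{"type":"number"},"minItems":1,"maxItems":10},"aperture":{"type":"array","items":{"type":"number"},"minItems":1,"maxItems":10}},"additionalProperties":false,"required":["x","y","z","drx","dry","drz","aperture"]},"only":{"type":"string"},"quiet":{"type":"boolean"},"lines":{"type":"string"}},"required":["segments"],"additionalProperties":false}. segments is an object with one list for each field, all of the same length, 1 to 10, a row being the entries at one place: x, y, z (the shift in shares of 1 m (1.0 is 1 m)), drx, dry, drz (a rotation vector in parts of the range, where 1.0 means pi/2 rad), aperture (the opening from 0.0 (shut) to 1.0 (fully open)); each row is the pose to reach, as a shift and turn from the pose commanded when the call began, along the tool's axes at that moment; what a row does not reach only later rows make up. A row lasts 1/8 s, in which the tool goes at most 0.0625 m and 0.188 rad, less where a joint would pass 70% of its speed; a pose out of reach is approached as far as the arm can. The fingers move at their own pace and stop on an object; the grip force is fixed at half the most. Time passes only in rows, so rows that do not move let the fingers close. The tool returns the time, the measured TCP pose, the force, the opening and the grip force at its end. only (a regular expression) keeps the lines of the reply that match it, lines (a string "A,B") keeps lines A to B, and quiet returns only ok. No shift or turn number may pass 1 either way. Input that does not fit is refused with a message, and nothing moves.
- ctrl.get_obs(): the state, without advancing time (a new reading comes with each control period).
- ctrl.camera(name): name is "side" or "top"; returns the picture (420x560x3 uint8, blue, green, red); there is no depth.
- ctrl.camera_params(name): a dict with "fovy" (degrees; the focal length in pixels is half the picture's height over the tangent of half this angle, whatever the lens; pixels are square), "cx", "cy" (the principal point, pixels), "dist" ([k1, k2, p1, p2, k3] as OpenCV has them; the pictures are not rectified), "view" (4x4, takes a point from world to camera coordinates). Camera axes: x right, y up, looking along -z (the intrinsics and any distortion apply to the point x, -y, -z); pixel columns grow to the right and rows downward; lengths in m; the calibration is good to about 2 mm. A picture is of the moment at which its call begins. camera_params takes no time and is no camera call.
- ctrl.hand_in(): hands the job in; it is judged then, once.
The state is a dict: "time_s": time; "q": joint angles; "dq": joint speeds; "joint_efforts": joint torques, N m; "eef_pos": TCP position; "eef_rot": TCP orientation; "wrist_force": force on the tool from outside, world axes, zero at the start; "torque": the same for the moment, N m; "opening": opening from 0.0 (shut) to 1.0 (fully open); "grasp_force": force on a finger pad.
Only numpy, scipy, OpenCV 4.12 (cv2) and the standard library are available. Lean on these libraries where they do the work, as an engineer would, in place of code of your own. Each camera call takes 0.05 s, during which the arm holds its last target. There are 200 camera calls.

## Working session

There is one attempt and no reset: what is moved stays moved. The work goes in short steps, Python scripts to look and compute and a tool call to move; the robot and the scene stay as the last step left them, time stands still between calls to the robot, and variables do not carry over. Pictures are saved under pics/ and viewed, at most 10 in all, crops included, and the job is handed in when it is done.

```bash
ls; mkdir -p pics
```

Run:
```python
from bench import ctrl
import cv2
o=ctrl.get_obs();print({k:o[k] for k in('time_s','eef_pos','eef_rot','opening')})
for n in('top','side'):
    cv2.imwrite(f'pics/{n}0.png',ctrl.camera(n));print(ctrl.camera_params(n))
```

```text
bench.py
pics
{'time_s': 0.0, 'eef_pos': array([0.2599205 , 0.51225558, 0.23036899]), 'eef_rot': array([-3.98566718e-04,  2.32752294e-01,  9.72535624e-01, -8.19051117e-04]), 'opening': 0.9956544154751661}
{'fovy': 44.96286979710679, 'cx': 276.7508322188933, 'cy': 212.57131426711837, 'dist': array([-0.10612839,  0.        ,  0.        ,  0.        ,  0.        ]), 'view': array([[ 1.65568752e-03, -9.99992365e-01, -3.53972153e-03,
         5.62058525e-03],
       [ 9.80550071e-01,  9.28761440e-04,  1.96266899e-01,
        -5.35457559e-01],
       [-1.96262113e-01, -3.79583085e-03,  9.80544122e-01,
        -1.39607594e+00],
       [ 0.00000000e+00,  0.00000000e+00,  0.00000000e+00,
         1.00000000e+00]])}
{'fovy': 54.20553285502635, 'cx': 285.9865407460953, 'cy': 207.3521475336734, 'dist': array([-0.03716046,  0.        ,  0.        ,  0.        ,  0.        ]), 'view': array([[ 0.96848344, -0.24906586, -0.00245379, -0.50949552],
       [ 0.14123158,  0.54100577,  0.82907563, -0.11548365],
       [-0.20516692, -0.80329257,  0.55913109, -1.00369093],
       [ 0.        ,  0.        ,  0.        ,  1.        ]])}
```

View pics/top0.png

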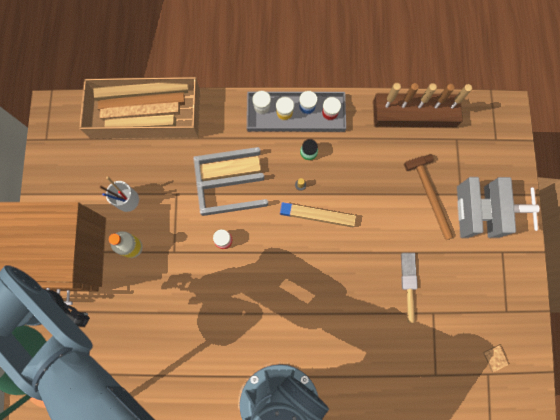

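View pics/side0.png

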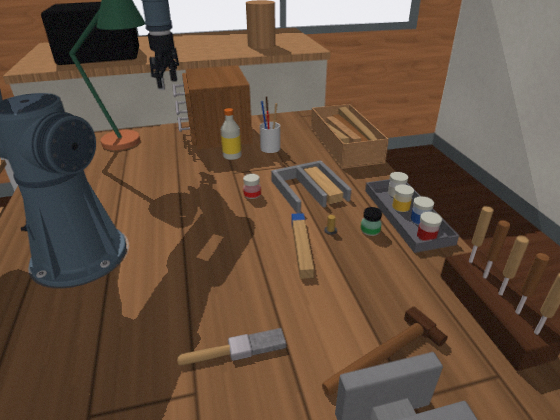

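The top view shows the rack mouth opening right, with bay walls ending near (263,179) and (267,204). The post is near (300,184). The blank runs from its blue end at (284,209) to its plain end at (356,220), the red jar is at (222,239) and the green jar at (309,149). World +x is up in the picture and +y is left.

Create h.py:
```python
import numpy as np, cv2
from bench import ctrl
from scipy.spatial.transform import Rotation as Ro
def ray(n,px,z):
    p=ctrl.camera_params(n); f=210/np.tan(np.radians(p['fovy'])/2)
    K=np.array([[f,0,p['cx']],[0,f,p['cy']],[0,0,1]])
    u=cv2.undistortPoints(np.float64(px).reshape(-1,1,2),K,p['dist'])[:,0]
    V=p['view'];R=V[:3,:3];c=-R.T@V[:3,3]
    d=np.c_[u[:,0],-u[:,1],-np.ones(len(u))]@R
    return (c+d*((z-c[2])/d[:,2])[:,None])[:,:2]
def tool():
    o=ctrl.get_obs();w,x,y,z=o['eef_rot'];R=Ro.from_quat([x,y,z,w]).as_matrix()
    return o,R
def local(dxyz):  # world shift -> tool axes
    return tool()[1].T@np.array(dxyz)
```

Run:
```python
from h import *
im=ctrl.camera('top');hsv=cv2.cvtColor(im,cv2.COLOR_BGR2HSV)
for n,p in dict(blue=(284,209),pale=(320,214),bench=(330,240),wallmid=(240,182),wallbot=(235,208),post=(301,182),back=(199,190)).items(): print(n,hsv[p[1],p[0]],im[p[1],p[0]])
c=im[130:260,180:380]
cv2.imwrite('pics/c1.png',cv2.resize(c,None,fx=4,fy=4,interpolation=cv2.INTER_CUBIC))
```

```text
blue [108 166 194] [194 119  68]
pale [ 18 119 228] [122 187 228]
bench [ 14 135 202] [ 95 144 202]
wallmid [ 0  0 82] [82 82 82]
wallbot [ 10   6 122] [119 120 122]
post [ 21 157 226] [ 87 185 226]
back [ 15   6 171] [167 169 171]
```

View pics/c1.png

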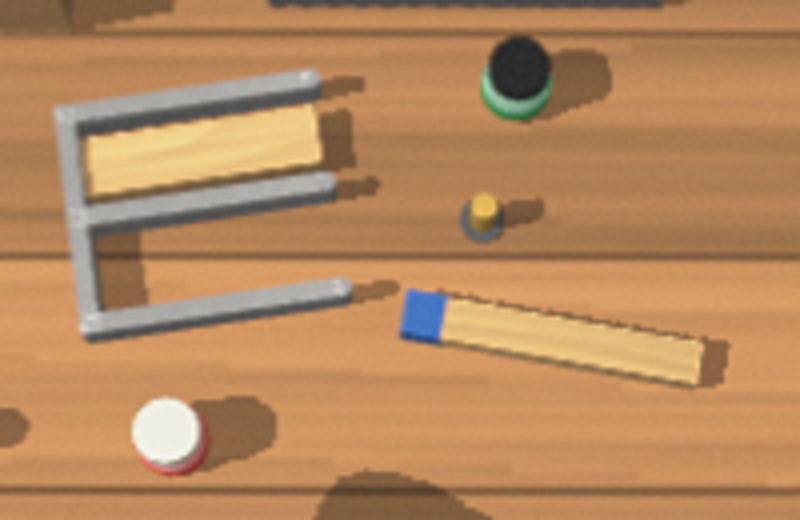

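Add to h.py:
```python
def blank(im=None,v=0):
    im=ctrl.camera('top') if im is None else im
    b,g,r=[im[...,i].astype(int) for i in range(3)]
    bl=(b>120)&(b-r>60); pale=(g>168)&(r-b>60)&(r>200)
    roi=np.zeros(b.shape,bool);roi[165:300,198:420]=1
    bl&=roi
    n,lab,st,ce=cv2.connectedComponentsWithStats(((pale&roi)).astype(np.uint8))
    ys,xs=np.nonzero(bl);bc=np.array([xs.mean(),ys.mean()]);best=None
    for i in range(1,n):
        if st[i,4]<80: continue
        yy,xx=np.nonzero(lab==i);d=np.hypot(xx-bc[0],yy-bc[1]).min()
        if best is None or d<best[0]: best=(d,i)
    m=(lab==best[1]);ys2,xs2=np.nonzero(m|bl)
    P=ray('top',np.c_[xs2,ys2],.028);B=ray('top',[bc],.028)[0]
    (c,wh,a)=cv2.minAreaRect((P*1000).astype(np.float32))
    box=cv2.boxPoints((c,wh,a))/1000
    e=[(box[i]+box[(i+1)%4])/2 for i in range(4) if np.linalg.norm(box[i]-box[(i+1)%4])<.08]
    e.sort(key=lambda q:np.linalg.norm(q-B))
    return e[0],e[1],sorted(wh)
```

Run:
```python
from h import *
f=lambda L:[((x+.5)/4-.5+180,(y+.5)/4-.5+130) for x,y in L]
w=ray('top',f([(76,212),(336,181),(90,322),(351,287)]),.038)
print('walls',w.round(4)); 
ax=(w[1]-w[0])+(w[3]-w[2]);ax=-ax/np.linalg.norm(ax);nx=np.array([ax[1],-ax[0]])
print('lens',np.linalg.norm(w[1]-w[0]),np.linalg.norm(w[3]-w[2]),'sep',(w[1]-w[3])@nx,(w[0]-w[2])@nx)
mouth=(w[1]+w[3])/2
# side check
ps=ray('top',f([(485,203)]),.045)[0];pf=ray('top',f([(482,218)]),0)[0]
print('post',ps,pf)
print('axis',ax,'angle',np.degrees(np.arctan2(-ax[0],ax[1])),'mouth',mouth)
print('post in rack',(ps-mouth)@nx,(ps-mouth)@ax)
for n,p,z in(('red',(166,430),.06),('green',(520,68),.06)):
    q=ray('top',f([p]),z)[0];print(n,q,(q-mouth)@nx,(q-mouth)@ax)
be,pe,wh=blank();print('blank',be,pe,wh)
for q in(be,pe):print((q-mouth)@nx,(q-mouth)@ax)
o,R=tool();print(R.round(3))
```

```text
walls [[0.6278 0.2355]
 [0.6511 0.045 ]
 [0.5455 0.2226]
 [0.5715 0.0336]]
lens 0.19188081952725752 0.19075850505239492 sep 0.08040530388473398 0.08324606586647132
post [ 0.63269395 -0.06370205] [ 0.63308977 -0.06338916]
axis [-0.12921456  0.99161666] angle 7.42420727902049 mouth [0.61134385 0.03933159]
post in rack 0.007857676486493279 -0.10492861877833344
red [0.4633014 0.163038 ] -0.13081668830185608 0.14179857731346568
green [ 0.73079013 -0.08949892] 0.10179814955458998 -0.1431846824790365
blank [ 0.5548662  -0.00510149] [ 0.52016366 -0.21987003] [33.6983642578125, 217.55410766601562]
-0.061745580602629385 -0.03676284240224994
-0.1239084204297214 -0.2452468355802609
[[-0.892  0.453 -0.001]
 [ 0.453  0.892 -0.001]
 [ 0.    -0.001 -1.   ]]
```

Careful with the scale: turns go in shares of pi/2 rad. That gives: 1.1 rad / 1.5708 = 0.7003.

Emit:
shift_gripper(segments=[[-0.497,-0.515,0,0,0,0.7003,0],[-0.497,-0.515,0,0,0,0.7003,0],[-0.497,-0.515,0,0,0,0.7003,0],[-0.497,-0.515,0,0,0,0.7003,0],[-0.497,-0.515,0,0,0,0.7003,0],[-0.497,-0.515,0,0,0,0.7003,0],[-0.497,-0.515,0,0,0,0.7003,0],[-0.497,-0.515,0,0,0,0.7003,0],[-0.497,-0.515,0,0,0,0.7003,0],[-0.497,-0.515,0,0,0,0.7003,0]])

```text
refused: segments: the value is not of type 'object' (schema: type "object"). Nothing was moved.
```

The error is about the shape of the input: an object with one list for each field. Fixing that and sending the same move.

Emit:
shift_gripper(segments={"x": [-0.497,-0.497,-0.497,-0.497,-0.497,-0.497,-0.497,-0.497,-0.497,-0.497],"y": [-0.515,-0.515,-0.515,-0.515,-0.515,-0.515,-0.515,-0.515,-0.515,-0.515],"z": [0,0,0,0,0,0,0,0,0,0],"drx": [0,0,0,0,0,0,0,0,0,0],"dry": [0,0,0,0,0,0,0,0,0,0],"drz": [0.7003,0.7003,0.7003,0.7003,0.7003,0.7003,0.7003,0.7003,0.7003,0.7003],"aperture": [0,0,0,0,0,0,0,0,0,0]})

```text
time_s: 1.45
eef_pos: [0.4439, -0.0869, 0.2315]
eef_rot: [0.0, 0.707, 0.707, 0.0]
wrist_force: [0.7, 0.2, -0.4]
opening: -0.003
grasp_force: 0.0
```

```bash
python3 -c "
from h import *
o,R=tool();print(o['eef_pos'],R.round(3),o['q'])"
```

```text
[ 0.4439292  -0.08693037  0.23149836] [[-0.     1.     0.001]
 [ 1.     0.    -0.   ]
 [-0.     0.001 -1.   ]] [-4.57022602e-01 -1.04475356e-01  1.90168012e+00  2.81824163e-04
  1.34360145e+00 -4.57516639e-01]
```

Emit:
shift_gripper(segments={"x": [-0.085,-0.085,-0.085,-0.085,-0.085,-0.085],"y": [0.02,0.02,0.02,0.02,0.02,0.02],"z": [0.05,0.1,0.15,0.19,0.22,0.22],"drx": [0,0,0,0,0,0],"dry": [0,0,0,0,0,0],"drz": [0,0,0,0,0,0],"aperture": [0,0,0,0,0,0]})

```text
time_s: 2.2
eef_pos: [0.4617, -0.1685, 0.009]
eef_rot: [-0.003, 0.707, 0.707, -0.001]
wrist_force: [0.4, -0.7, -0.5]
opening: 0.002
grasp_force: 0.0
```

Emit:
shift_gripper(segments={"x": [0,0,0,0,0,0,0,0,0,0],"y": [0.025,0.035,0.043,0.05,0.057,0.064,0.07,0.07,0.04,0.02],"z": [0,0,0,0,0,0,0,0,0,0],"drx": [0,0,0,0,0,0,0,0,0,0],"dry": [0,0,0,0,0,0,0,0,0,0],"drz": [0,0,0,0,0,0,0,0,0,0],"aperture": [0,0,0,0,0,0,0,0,0,0]})

```text
time_s: 3.45
eef_pos: [0.4826, -0.1693, 0.0109]
eef_rot: [-0.0, 0.707, 0.708, -0.0]
wrist_force: [0.0, -0.1, -0.5]
opening: 0.002
grasp_force: 0.0
```

Run:
```python
from h import *
im=ctrl.camera('top');cv2.imwrite('pics/t2.png',im)
print(blank(im),ctrl.get_obs()['eef_pos'])
```

```text
(array([5.5337656e-01, 3.7956133e-04], dtype=float32), array([ 0.5660779 , -0.13532665], dtype=float32), [34.748416900634766, 136.29928588867188]) [ 0.48028332 -0.16868845  0.01039271]
```

View pics/t2.png

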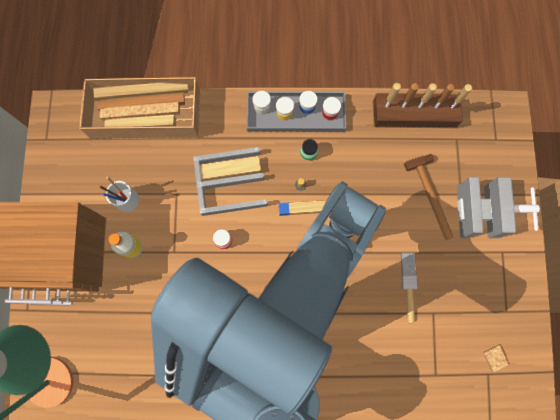

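Emit:
shift_gripper(segments={"x": [0.06,0.119,0.119,0.119,0.119,0.119,0.119,0.119,0.119,0.119],"y": [0,0.01,0.035,0.045,0.055,0.065,0.075,0.085,0.085,0.045],"z": [0,0,0,0,0,0,0,0,0,0],"drx": [0,0,0,0,0,0,0,0,0,0],"dry": [0,0,0,0,0,0,0,0,0,0],"drz": [0,0,0,0,0,0,0,0,0,0],"aperture": [0,0,0,0,0,0,0,0,0,0]})

```text
time_s: 4.75
eef_pos: [0.5308, -0.0514, 0.012]
eef_rot: [0.002, 0.707, 0.708, 0.001]
wrist_force: [0.2, -0.4, -0.1]
opening: 0.001
grasp_force: 0.0
```

Add to h.py:
```python
def axis_blank(im=None):
    b,p,wh=blank(im);a=(b-p)/np.linalg.norm(b-p)
    return b.round(4),(b-.22*a).round(4),np.round(wh,1)
```

Run:
```python
from h import *
print(axis_blank(),ctrl.get_obs()['eef_pos'])
```

```text
(array([0.6658, 0.0592], dtype=float32), array([0.6661, 0.2792], dtype=float32), array([ 37. , 169.7])) [ 0.52253306 -0.04943293  0.00957582]h.py:23: RuntimeWarning: Mean of empty slice.
  ys,xs=np.nonzero(bl);bc=np.array([xs.mean(),ys.mean()]);best=None
  ret = ret.dtype.type(ret / rcount)
```

Emit:
shift_gripper(segments={"x": [0,-0.06,-0.125,-0.125],"y": [-0.04,-0.04,-0.04,-0.04],"z": [0,0,0,0],"drx": [0,0,0,0],"dry": [0,0,0,0],"drz": [0,0,0,0],"aperture": [0,0,0,0]})

```text
time_s: 5.3
eef_pos: [0.4895, -0.1802, 0.0122]
eef_rot: [0.002, 0.709, 0.706, 0.0]
wrist_force: [-0.5, -0.5, 0.2]
opening: -0.0
grasp_force: 0.0
```

Run:
```python
from h import *
im=ctrl.camera('top');print(axis_blank(im),ctrl.get_obs()['eef_pos'])
s=ctrl.camera('side');cv2.imwrite('pics/m3.png',np.hstack([im[130:300,180:400],s[130:300,210:430]]).repeat(2,0).repeat(2,1)[:, :800] if 0 else cv2.resize(np.hstack([im[130:300,180:400],s[150:320,230:450]]),None,fx=1.8,fy=1.8))
```

```text
(array([ 0.61  , -0.0053], dtype=float32), array([ 0.5657, -0.2208], dtype=float32), array([ 35.5, 148.1])) [ 0.48884206 -0.17803865  0.01163149]
```

View pics/m3.png

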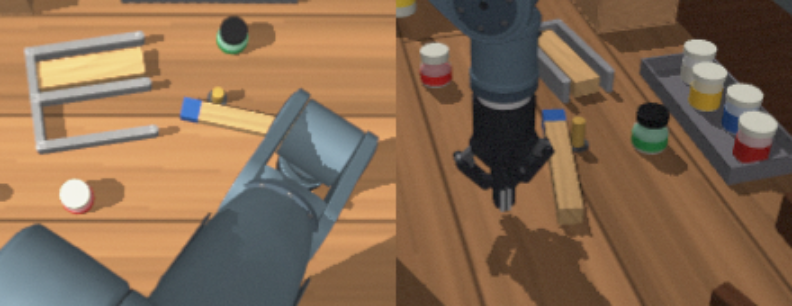

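Emit:
shift_gripper(segments={"x": [0,0,0,0,0,0,0,0,0],"y": [0.035,0.05,0.058,0.066,0.074,0.081,0.081,0.04,0.01],"z": [0,0,0,0,0,0,0,0,0],"drx": [0,0,0,0,0,0,0,0,0],"dry": [0,0,0,0,0,0,0,0,0],"drz": [0,0,0,0,0,0,0,0,0],"aperture": [0,0,0,0,0,0,0,0,0]})

```text
time_s: 6.52
eef_pos: [0.4973, -0.1754, 0.011]
eef_rot: [-0.0, 0.707, 0.708, -0.0]
wrist_force: [0.3, -0.8, 0.2]
opening: 0.002
grasp_force: 0.0
```

Run:
```python
from h import *
print(axis_blank(),ctrl.get_obs()['eef_pos'])
```

```text
(array([ 0.6065, -0.003 ], dtype=float32), array([ 0.6067, -0.223 ], dtype=float32), array([ 33.2, 149.8])) [ 0.49361934 -0.17437566  0.01009678]
```

Emit:
shift_gripper(segments={"x": [-0.05,-0.1,-0.1,-0.1,-0.1,-0.1],"y": [0,0,0.05,0.108,0.108,0.108],"z": [0,0,0,0,0,0],"drx": [0,0,0,0,0,0],"dry": [0,0,0,0,0,0],"drz": [0,0,0,0,0,0],"aperture": [0,0,0,0,0,0]})

```text
time_s: 7.32
eef_pos: [0.6062, -0.2751, 0.0106]
eef_rot: [-0.001, 0.707, 0.708, -0.0]
wrist_force: [-0.5, 0.3, -0.1]
opening: -0.0
grasp_force: 0.0
```

Run:
```python
from h import *
print(axis_blank(),ctrl.get_obs()['eef_pos'])
```

```text
(array([ 0.6067, -0.0027], dtype=float32), array([ 0.6021, -0.2226], dtype=float32), array([ 33.3, 188.3])) [ 0.60578411 -0.27514433  0.01073068]
```

Emit:
shift_gripper(segments={"x": [0.025,0.037,0.045,0.055,0.065,0.075,0.085,0.095,0.101,0.101],"y": [-0.002,-0.002,-0.002,-0.002,-0.002,-0.002,-0.002,-0.002,-0.002,-0.002],"z": [0,0,0,0,0,0,0,0,0,0],"drx": [0,0,0,0,0,0,0,0,0,0],"dry": [0,0,0,0,0,0,0,0,0,0],"drz": [0,0,0,0,0,0,0,0,0,0],"aperture": [0,0,0,0,0,0,0,0,0,0]})

```text
time_s: 8.62
eef_pos: [0.6045, -0.1737, 0.011]
eef_rot: [-0.0, 0.707, 0.708, 0.0]
wrist_force: [0.4, 0.1, -0.8]
opening: 0.005
grasp_force: 0.0
```

Run:
```python
from h import *
print(axis_blank(),ctrl.get_obs()['eef_pos'])
```

```text
(array([0.5974, 0.0557], dtype=float32), array([ 0.5976, -0.1643], dtype=float32), array([ 33.1, 135. ])) [ 0.60454395 -0.17407439  0.01102715]
```

Emit:
shift_gripper(segments={"x": [-0.008,-0.008,0,0.01,0.02,0.03,0.04,0.05,0.06,0.06],"y": [0,-0.006,-0.006,-0.006,-0.006,-0.006,-0.006,-0.006,-0.006,-0.006],"z": [0,0,0,0,0,0,0,0,0,0],"drx": [0,0,0,0,0,0,0,0,0,0],"dry": [0,0,0,0,0,0,0,0,0,0],"drz": [0,0,0,0,0,0,0,0,0,0],"aperture": [0,0,0,0,0,0,0,0,0,0]})

```text
time_s: 9.93
eef_pos: [0.5987, -0.1136, 0.0113]
eef_rot: [-0.0, 0.706, 0.708, 0.0]
wrist_force: [-0.1, -0.2, 0.2]
opening: -0.003
grasp_force: 0.0
```

Run:
```python
from h import *
im=ctrl.camera('top');cv2.imwrite('pics/t4.png',cv2.resize(im[130:300,180:400],None,fx=3,fy=3))
print(axis_blank(im),ctrl.get_obs()['eef_pos'])
```

```text
(array([0.5989, 0.1172], dtype=float32), array([ 0.599 , -0.1028], dtype=float32), array([ 30.1, 134.9])) [ 0.59878973 -0.1141222   0.01133399]
```

View pics/t4.png

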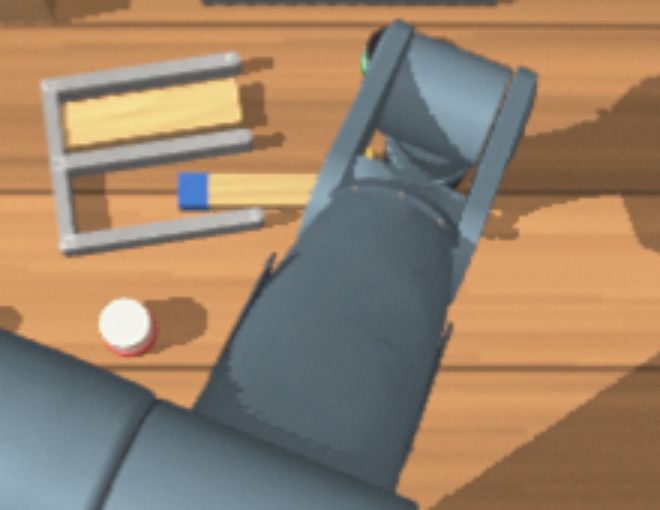

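Converted, -0.13 rad / 1.5708 = -0.0828.

Emit:
shift_gripper(segments={"x": [0.01,0.02,0.03,0.04,0.05,0.06,0.065,0.071,0.077,0.077],"y": [0,0,0,0,0,0,0.003,0.006,0.009,0.009],"z": [0,0,0,0,0,0,0,0,0,0],"drx": [0,0,0,0,0,0,0,0,0,0],"dry": [0,0,0,0,0,0,0,0,0,0],"drz": [0,0,0,0,0,0,-0.0255,-0.0509,-0.0828,-0.0828],"aperture": [0,0,0,0,0,0,0,0,0,0]})

```text
time_s: 11.22
eef_pos: [0.6078, -0.037, 0.0111]
eef_rot: [-0.0, 0.659, 0.752, 0.0]
wrist_force: [0.1, -0.3, -0.1]
opening: -0.0
grasp_force: 0.0
```

Run:
```python
from h import *
print(axis_blank(),tool())
```

```text
(array([0.5937, 0.1935], dtype=float32), array([ 0.6053, -0.0262], dtype=float32), array([ 34.2, 121.2])) ({'time_s': 11.275, 'q': array([-2.56122149e-01,  5.29808095e-01,  1.64223349e+00,  2.25200345e-04,
        9.69986837e-01, -3.87439506e-01]), 'dq': array([-0.00539313, -0.00020571,  0.00327632, -0.00083634, -0.0010528 ,
        0.00625111]), 'joint_efforts': array([ 2.34299535e-01, -5.35322320e+01, -2.74452674e+01,  2.40765838e-02,
       -5.72503981e-03, -8.37844494e-02]), 'eef_pos': array([ 0.60759733, -0.03728016,  0.01108147]), 'eef_rot': array([-2.36413055e-04,  6.59236654e-01,  7.51935488e-01, -1.43700600e-05]), 'wrist_force': array([ 0.07486446, -0.69563962, -0.65419373]), 'torque': array([-0.00748642,  0.00323822,  0.04088451]), 'grasp_force': 0.0, 'opening': 0.0034693601434863564}, array([[-1.30813955e-01,  9.91406863e-01, -3.74481272e-04],
       [ 9.91406877e-01,  1.30814067e-01,  2.90093587e-04],
       [ 3.36588191e-04, -3.33315019e-04, -9.99999888e-01]]))
```

Emit:
shift_gripper(segments={"x": [0.006,0.012,0.018,0.023,0.026,0.026],"y": [0.003,0.006,0.009,0.01,0.01,0.01],"z": [0,0,0,0,0,0],"drx": [0,0,0,0,0,0],"dry": [0,0,0,0,0,0],"drz": [0,0,0,0,0,0],"aperture": [0,0,0,0,0,0]})

```text
time_s: 12.02
eef_pos: [0.6141, -0.0101, 0.0113]
eef_rot: [-0.0, 0.659, 0.752, 0.0]
wrist_force: [0.8, -0.3, 0.0]
opening: 0.004
grasp_force: 0.0
```

Run:
```python
from h import *
print(axis_blank(),ctrl.get_obs()['eef_pos'])
```

```text
(array([0.5865, 0.2178], dtype=float32), array([ 0.6106, -0.0009], dtype=float32), array([ 34. , 114.5])) [ 0.61408946 -0.01031875  0.01133359]
```

Emit:
shift_gripper(segments={"x": [0.002,0.004,0.004],"y": [0,0,0],"z": [0,0,0],"drx": [0,0,0],"dry": [0,0,0],"drz": [0,0,0],"aperture": [0,0,0]})

```text
time_s: 12.45
eef_pos: [0.6136, -0.0064, 0.0113]
eef_rot: [-0.0, 0.659, 0.752, 0.0]
wrist_force: [-0.1, 0.2, 0.2]
opening: -0.004
grasp_force: 0.1
```

Nearly home. I'll nudge until the wrist force shows contact with the back wall.

Emit:
shift_gripper(segments={"x": [0.001,0.002,0.003],"y": [0,0,0],"z": [0,0,0],"drx": [0,0,0],"dry": [0,0,0],"drz": [0,0,0],"aperture": [0,0,0]})

```text
time_s: 12.82
eef_pos: [0.6145, -0.0059, 0.0119]
eef_rot: [0.002, 0.659, 0.752, -0.0]
wrist_force: [2.9, -11.5, -0.3]
opening: -0.001
grasp_force: 5.9
```

```bash
python3 -c "
from h import *
print(axis_blank())"
```

```text
(array([0.5861, 0.22  ], dtype=float32), array([0.612 , 0.0015], dtype=float32), array([ 33.3, 111. ]))
```

Emit:
shift_gripper(segments={"x": [-0.005,-0.01,-0.01,-0.01,-0.01,-0.06,-0.12,-0.18,-0.2,-0.2],"y": [0,0,0,0,0,-0.06,-0.12,-0.18,-0.2,-0.2],"z": [0,0,-0.04,-0.1,-0.16,-0.16,-0.16,-0.16,-0.16,-0.16],"drx": [0,0,0,0,0,0,0,0,0,0],"dry": [0,0,0,0,0,0,0,0,0,0],"drz": [0,0,0,0,0,0,0,0,0,0],"aperture": [0,0,0,0,0,0,0,0,0,0]})

```text
time_s: 14.12
eef_pos: [0.4392, -0.2299, 0.1714]
eef_rot: [-0.0, 0.66, 0.751, -0.0]
wrist_force: [0.1, 0.1, 0.6]
opening: -0.001
grasp_force: 0.0
```

Run:
```python
from h import *
im=ctrl.camera('top');cv2.imwrite('pics/t5.png',cv2.resize(im[130:300,180:400],None,fx=3,fy=3))
b,p,wh=blank(im);m=np.array([.61134,.03933]);u=np.array([-.1292,.9916]);n=np.array([.9916,.1292])
print(b,p,wh,'rack',(b-m)@n,(b-m)@u,(p-m)@n,(p-m)@u)
```

```text
[0.5856687  0.21999475] [0.615723   0.00604546] [33.32374954223633, 216.04991149902344] rack -0.002113791720561975 0.18246390381860733 4.583366271824173e-05 -0.03357123779416829
```

View pics/t5.png

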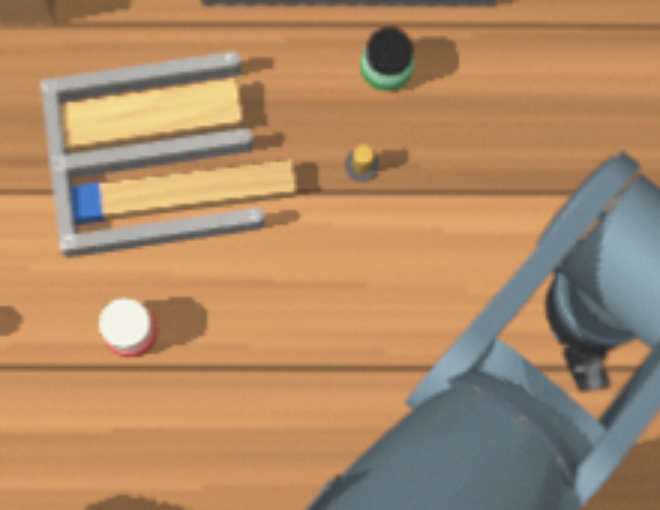

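The blank lies straight in the bay. Its blue end is against the back wall at (75,202), its plain end stands out about 34 mm near (295,177), and the jars haven't moved.

```bash
python3 -c "
from bench import ctrl
print(ctrl.hand_in())"
```

```text
the job is handed in; nothing more can be done
None
```

The blank is in the empty bay, blue end against the back wall and straight to within about 1°; the arm is clear and the job is handed in at about 14 s, though no verdict was returned.

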